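# Wind the hold timer and present the ball dish

## Task

Set up a steady-hand check in the robot lab: wind the spring timer's brass key clockwise in several partial turns until its yellow pointer reaches the red dot (fully wound), then take the ball dish by its blue bridge handle, lift it straight up about 10 cm off its stand and, in the air, turn it a quarter turn anticlockwise (seen from above) so that its red tab points over the stand's green dot. Keep the dish level and the loose orange ball inside the black ring without touching it, and leave everything else on the bench where it is. Finish still holding the dish up over its stand, level and still, with the ball resting in the middle.

Things in the scene. Friction and masses are not known exactly. Their poses are not given: they have to be found in the camera images.
- timer: fixed spring timer, grey case 120 x 120 x 70 mm tall; origin under its centre. White dial face on its top, with black dots each 0.25 rad and a red dot (fully wound). The winding key's vertical axis goes through its centre.
- key (a joint): winding of the key, rad; 0 run down, grows clockwise seen from above; the red dot is at 3.0, a hard stop at 3.1. The key's direction (its yellow pointer, and the long way of its bow) seen from above is the timer's yaw minus this value (pointer along the timer's +x at 0). The spring and ratchet take up to 0.15 N m to wind; the key stays where it is let go.
- key_grip (a point): centre of the key's flat brass bow on the key axis, 107 mm above the table; the bow is 44 mm long, 10 mm thick and 34 mm tall (90 to 124 mm above the table); gripped across its thickness
- stand: fixed stand: black round base 210 mm across and 10 mm thick with an aluminium pedestal 100 mm across, flat rubber top at 50 mm; origin under its centre. A white mark at its +x edge (tab's start) and a green dot at its +y edge (91 mm out; tab's goal).
- dish: white shallow dish 144 mm across, its rim 23 mm high, about 0.22 kg, at the start loose on the stand's flat top with the tab about at the white mark; origin at the centre of its underside, z up, x towards its red tab. The floor is 6 mm above the origin: flat for 8 mm radius, then rising at 10 degrees to 40 mm and at 22 degrees to the rim; black ring of 30 mm radius painted in it.
- dish_grip (a point): centre of the handle's bar, straight over the dish's centre, 100 mm above its underside; the blue bar is 12 mm thick (along the dish's x), 144 mm long (along its y), 18 mm tall, on two posts at its ends; gripped across its thickness at the middle
- dish_mid (a point): middle of the dish, 21 mm above its underside: where the ball's centre lies when centred
- dish_tab (a point): red tab on the dish's rim, 85 mm from its centre along the dish's +x
- ball_center (a point): centre of the loose orange ball, 30 mm across, about 20 g, rolling freely in the dish
- bottle_a: clear, whitish drink bottle with white cap, 64 mm across, 190 mm tall; to be left alone; origin under its centre
- bottle_b: blue drink bottle with white cap, 64 mm across, 190 mm tall; to be left alone; origin under its centre
- jar: amber jar, 64 mm across, 80 mm tall; to be left alone; origin under its centre
- tape: yellow roll of tape lying flat, 90 mm across, 22 mm tall; to be left alone; origin under its centre
- driver: screwdriver lying on the table between timer and stand; to be left alone; origin under its centre
- carton: cardboard carton 80 x 110 x 60 mm; to be left alone; origin under its centre
- mug: white mug, 76 mm across, 90 mm tall, handle to one side; to be left alone; origin under its centre
Not all that is in view belongs to the job. What is shaped like the dish but pink or purple is not meant.

How it is judged:
By the outcome, as a careful person would: the job done as asked, in the order asked, and still so for the second after the job is handed in, while the arm keeps its last pose, push and grip.
It also fails if it takes over 61 s, if anything falls off the work surface, if the arm or the gripper's body presses on something with over 40 N, if the wrist force passes 120 N, or if a joint passes its speed limit or range.

## Robot

A 7-joint arm with a two-finger parallel gripper is mounted at the origin on the work surface. World frame = base frame: x ahead of the robot, y to its left, z up, the work surface at z = 0. Lengths are in m, angles in degrees, forces in N, time in s.
With the tool pointing down it reaches from about 0.4 to 0.9 m from the base axis. Payload 5.6 kg.
Tool frame: the origin (TCP) lies midway between the tips of the shut fingers; the grasp point (between the pads) lies 19 mm behind it; z points along the fingers, x is the direction in which the jaws open and shut, and the axes are right-handed (so a half turn about z gives the same grasp; the last joint's range is limited). The gripper opens to 92 mm and grips with 3 to 60 N. Pads are 20 mm wide; open, the fingers measure 128 mm over their backs; the gripper's body (75 mm by 189 mm) begins 69 mm behind the grasp point.
Start: joints at [70.073, 26.786, -0.665, 91.828, 0.344, 61.387, -3.226], TCP at [0.195, -0.62, 0.184] pointing down, gripper open.
Joint ranges: [-144.91, 144.91], [-17.63, 115.5], [-89.93, 88.59], [15.96, 139.68], [-74.01, 254.01], [8.47, 105.57], [-167.45, 167.45]. Speed limits (degrees/s): [147.25, 147.25, 180, 180, 180, 180, 180].

## Interface

Orientations are given as a 3x3 rotation matrix whose columns are the frame's x, y, z axes.
In Python, from rig import get_obs, camera, finish_job gives the robot as it stands.
- The arm moves only by the shell command python3 -m crank 'ROWS'. ROWS is JSON, a list of rows, each a list of 3 entries, a list of its own where there are three numbers: the turn, a rotation vector about the world's x, y, z in degrees, then the shift along the world's x, y, z in m, then the opening, from 0 (shut) to 1 (fully open). In form: [[[rx, ry, rz], [tx, ty, tz], hand], ...]. A call has 1 to 8 rows; each row shifts and turns the commanded pose from where the row before left it; what a row does not reach is not made up. A row lasts 1/12 s, in which the tool goes at most 41.7 mm and 7.16 degrees, less where a joint would pass 70% of its speed; a pose out of reach is approached as far as the arm can. A call with a gripper value outside its range is refused whole. The fingers move at their own pace and stop on an object; the grip force is fixed at half the most. Time passes only in rows, so rows that do not move let the fingers close. It gives the time, the measured TCP pose, the force and the opening at its end, in the units of the state.
- get_obs(): the state, without advancing time (a new reading comes with each control period).
- camera(name): name is "scene" or "top" or "wrist"; returns a dict with "img" (420x560x3 uint8, red, green, blue), "z_map" (420x560 float32, m along the optical axis (not along the pixel's ray), 0 where there is no reading), "fx", "fy", "cx", "cy" (pixels), "R" (3x3) and "t" (3): a world point X has camera coordinates R X + t. Camera axes: x right, y down, z forward; pixel columns grow to the right and rows downward; lengths in m; the calibration is good to about 2 mm. A picture is of the moment at which its call begins.
- finish_job(): hands the job in, once; it reports no verdict.
The state is a dict: "time": time; "qpos": joint angles; "dq": joint speeds; "effort": joint torques, N m; "position": TCP position; "tcp_rot": TCP orientation; "force": force on the tool from outside, world axes, zero at the start; "torque": the same for the moment, N m; "width": finger opening in m.
Only numpy, scipy, OpenCV 4.12 (cv2) and the standard library are available. Lean on these libraries where they do the work, as an engineer would, in place of code of your own. Each camera call takes 0.05 s, during which the arm holds its last target.

## Working session

There is one attempt and no reset: what is moved stays moved. The work goes in short steps, Python scripts to look and compute and a shell command to move; the robot and the scene stay as the last step left them, time stands still between calls to the robot, and variables do not carry over. Pictures are saved under pics/ and viewed, and the job is handed in when it is done.

```bash
ls; mkdir -p pics; python3 - <<'E'
from rig import *
import cv2
o=get_obs();print({k:(o[k]) for k in ['time','position','tcp_rot','width','force']})
for n in ['scene','top','wrist']:
    c=camera(n);cv2.imwrite(f'pics/{n}0.png',c['img'][:,:,::-1]);print(n,c['t'])
E
```

```text
pics
{'time': 0.0, 'position': array([ 0.19480635, -0.61946572,  0.1826484 ]), 'tcp_rot': array([[ 3.00023015e-01, -9.53931750e-01, -6.37290821e-04],
       [-9.53930399e-01, -3.00023666e-01,  1.61039135e-03],
       [-1.72740577e-03,  1.24776619e-04, -9.99998500e-01]]), 'width': 0.09204641248459466, 'force': array([ 0.02676099, -0.64500635,  0.52089275])}
scene [-0.38967955 -0.15032894  1.3151849 ]
top [-0.03656919  0.54098498  1.55112945]
wrist [-0.64856241 -0.03115857  0.39189787]
```

View pics/scene0.png

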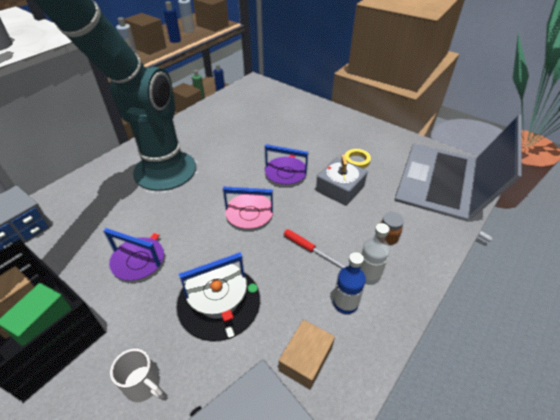

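View pics/top0.png

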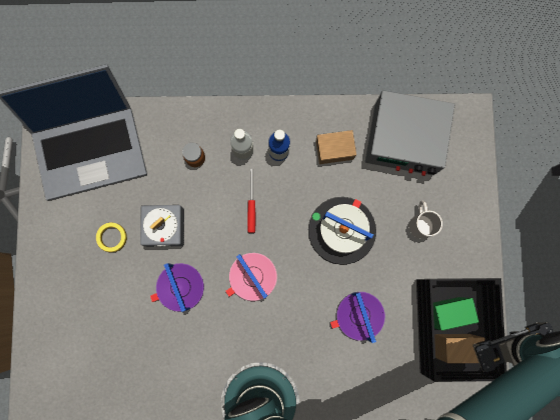

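View pics/wrist0.png

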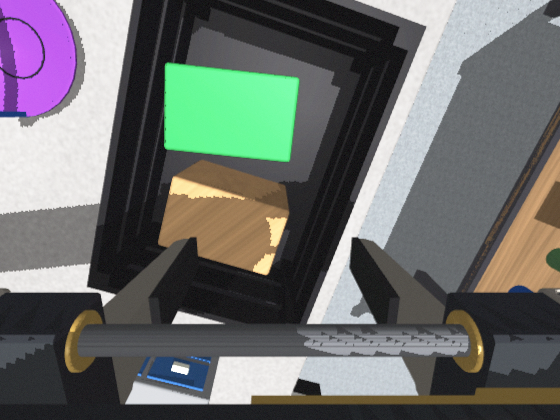

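The white dish on the black stand is at top px (345,228), with its red tab at (357,203), the green dot at (317,217) and the orange ball under the handle. The purple dishes at (180,288) and (360,316) and the pink one at (253,277) are decoys. The timer is at (161,226). I'll check enlarged crops and take measurements.

```bash
cat > h.py <<'E'
from rig import *
import cv2, numpy as np
def world(c,m=None):
    z=c['z_map'];v,u=np.mgrid[:z.shape[0],:z.shape[1]]
    P=np.stack([(u-c['cx'])/c['fx']*z,(v-c['cy'])/c['fy']*z,z],-1)
    return (P-c['t'])@c['R']
def px2w(c,u,v,h):
    d=c['R'].T@np.array([(u-c['cx'])/c['fx'],(v-c['cy'])/c['fy'],1]);o=-c['R'].T@c['t']
    return o+d*(h-o[2])/d[2]
def proj(c,X):
    p=c['R']@np.array(X)+c['t'];return c['fx']*p[0]/p[2]+c['cx'],c['fy']*p[1]/p[2]+c['cy']
E
python3 - <<'E'
from h import *
c=camera('top');im=c['img']
print(get_obs()['time'])
W=world(c)
a=cv2.resize(im[185:270,120:205],(400,400),interpolation=cv2.INTER_CUBIC)
b=cv2.resize(im[190:270,305:385],(400,400),interpolation=cv2.INTER_CUBIC)
cv2.imwrite('pics/crop1.png',np.hstack([a,b])[:,:,::-1])
hsv=cv2.cvtColor(im,cv2.COLOR_RGB2HSV)
H,S,V=[hsv[...,i].astype(int) for i in range(3)]
def reg(name,m,u0,u1,v0,v1):
    k=np.zeros_like(m);k[v0:v1,u0:u1]=m[v0:v1,u0:u1]
    ys,xs=np.nonzero(k);P=W[k];
    if len(P): print(name,len(P),'px',xs.mean().round(1),ys.mean().round(1),'w',P.mean(0).round(4),'med',np.median(P,0).round(4),'zr',P[:,2].min().round(3),P[:,2].max().round(3))
    return k
red=((H<6)|(H>174))&(S>150)&(V>90)
reg('tab',red,345,370,195,215)
reg('reddot',red,140,185,205,250)
reg('yel',(H>18)&(H<35)&(S>120)&(V>80),140,185,205,250)
reg('green',(H>45)&(H<80)&(S>120),308,326,208,226)
k=reg('bar',(H>100)&(H<125)&(S>120),318,380,205,245)
P=W[k];P=P[P[:,2]>.13];print('bar',len(P),P.mean(0),np.linalg.svd(P[:,:2]-P[:,:2].mean(0),full_matrices=False)[2][0])
reg('ball',(H>4)&(H<18)&(S>150),330,360,215,240)
# stand base
m=(V<60)&(abs(W[...,2]-.01)<.006);k=reg('base',m,300,385,190,270)
ys,xs=np.nonzero(k);Q=W[k];(cx,cy),r=cv2.minEnclosingCircle(Q[:,:2].astype(np.float32));print('base circ',cx,cy,r)
m=(abs(W[...,2]-.07)<.008);k=reg('timer',m,135,190,200,255);print(cv2.minAreaRect(W[k][:,:2].astype(np.float32)*1000))
m=(W[...,2]>.1);k=reg('key',m,140,185,200,255)
# stand pixel axis: dish rim
m=(W[...,2]>.06)&(W[...,2]<.085);k=reg('dish',m,305,390,190,270);print(cv2.minEnclosingCircle(W[k][:,:2].astype(np.float32)))
for n,(u0,u1,v0,v1) in dict(dA=(150,210,260,315),pk=(225,282,248,306),mug=(405,445,200,240),dB=(330,390,285,345),drv=(240,265,165,240),tape=(95,128,220,253)).items():
    m=(W[...,2]>.01);reg(n,m,u0,u1,v0,v1)
E
```

```text
0.2
tab 45 px 356.5 203.1 w [ 0.5818 -0.2863  0.101 ] med [ 0.587  -0.2905  0.0717] zr 0.005 1.605
reddot 10 px 161.8 239.5 w [0.4831 0.2868 0.0705] med [0.4833 0.2865 0.07  ] zr 0.064 0.075
yel 44 px 158.1 221.7 w [0.5307 0.2886 0.1157] med [0.53   0.2878 0.1226] zr 0.072 0.133
green 45 px 315.9 216.1 w [ 0.5562 -0.1746  0.0102] med [ 0.5565 -0.1748  0.0101] zr 0.005 0.021
bar 242 px 348.8 225.2 w [ 0.5105 -0.2537  0.1585] med [ 0.5114 -0.2545  0.1575] zr 0.008 1.605
bar 228 [ 0.51136226 -0.25096482  0.16372345] [-0.38827168 -0.92154496]
ball 52 px 343.5 228.6 w [ 0.5058 -0.2446  0.1129] med [ 0.5084 -0.2473  0.0813] zr 0.07 1.605
base 788 px 344.2 235.4 w [ 0.496  -0.2607  0.0094] med [ 0.4752 -0.2612  0.0094] zr 0.004 0.016
base circ 0.5107669234275818 -0.25322964787483215 0.10363275557756424
timer 1444 px 160.0 224.6 w [0.5275 0.2928 0.0701] med [0.5265 0.2912 0.0702] zr 0.062 0.078
((528.0748291015625, 293.717041015625), (120.76274871826172, 120.8877182006836), 0.7573882937431335)
key 95 px 156.1 223.0 w [0.5016 0.2435 0.3387] med [0.5256 0.2893 0.1228] zr 0.101 1.605
dish 1333 px 344.6 227.3 w [ 0.5146 -0.2542  0.0684] med [ 0.514  -0.2547  0.068 ] zr 0.06 0.085
((0.5227373838424683, -0.2568560540676117), 0.08267560601234436)
dA 1559 px 177.8 286.9 w [0.3439 0.2427 0.0439] med [0.3427 0.2434 0.0198] zr 0.01 1.605
pk 1549 px 251.4 276.5 w [0.3724 0.0236 0.0533] med [0.3708 0.0233 0.0195] zr 0.01 1.605
mug 574 px 425.1 221.7 w [ 0.5276 -0.4907  0.0777] med [ 0.5282 -0.4932  0.0598] zr 0.01 1.605
dB 1587 px 359.9 316.2 w [ 0.2531 -0.2954  0.0471] med [ 0.2512 -0.2964  0.0192] zr 0.01 1.605
drv 311 px 250.5 210.2 w [0.5745 0.0262 0.0261] med [0.5683 0.0253 0.0215] zr 0.01 1.605
tape 390 px 110.4 236.9 w [0.4951 0.4481 0.0411] med [0.4963 0.4538 0.0215] zr 0.01 1.605
```

View pics/crop1.png

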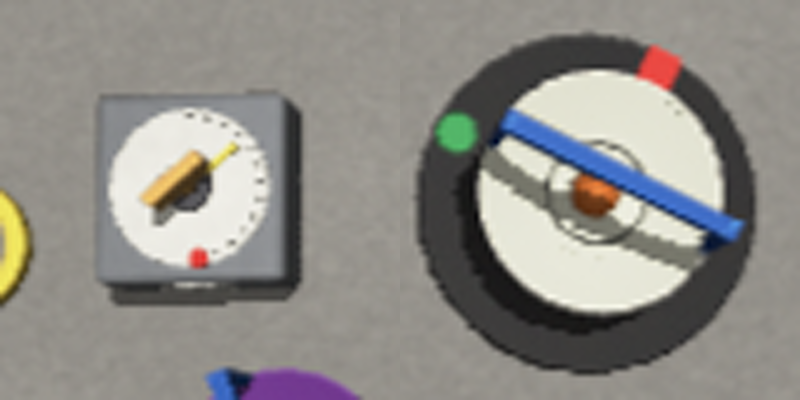

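The crop shows the key's pointer at about −50° in world terms, so it is already wound about 0.87 rad. The red dot is at about −172°. The dish's red tab is near the hidden white mark, and the ball is inside the ring. The white dish on the black stand fits the description. I'll go via a point over the stand, so the wrist camera can refine this, and then on to the timer.

```bash
python3 -m crank '[[[0,0,5],[0.01,0.01,0.03],1],[[0,0,7],[0.022,0.023,0.015],1],[[0,0,7],[0.022,0.023,0.015],1],[[0,0,7],[0.022,0.023,0.015],1],[[0,0,7],[0.022,0.023,0.015],1],[[0,0,7],[0.022,0.023,0.015],1],[[0,0,7],[0.022,0.023,0.015],1],[[0,0,7],[0.022,0.023,0.01],1]]'
python3 -m crank '[[[0,0,5],[0.022,0.023,0],1],[[0,0,5],[0.022,0.023,0],1],[[0,0,5],[0.022,0.023,0],1],[[0,0,5],[0.022,0.023,0],1],[[0,0,5],[0.015,0.023,0],1],[[0,0,0],[0,0.02,0],1],[[0,0,0],[0,0,0],1],[[0,0,0],[0,0,0],1]]'
python3 - <<'E'
from h import *
c=camera('wrist');np.savez('w1.npz',**c);cv2.imwrite('pics/w1.png',c['img'][:,:,::-1]);o=get_obs();print(o['time'],o['position'],o['qpos'],np.degrees(np.arctan2(o['tcp_rot'][1,0],o['tcp_rot'][0,0])))
E
```

```text
time: 0.87
position: [0.3601, -0.4481, 0.3152]
tcp_rot: [[0.95, -0.312, 0.001], [-0.312, -0.95, -0.002], [0.001, 0.001, -1.0]]
force: [1.6, -0.9, 0.5]
width: 0.092
time: 1.53
position: [0.4622, -0.3133, 0.3137]
tcp_rot: [[0.993, 0.114, -0.0], [0.114, -0.993, -0.001], [-0.0, 0.0, -1.0]]
force: [-0.1, -1.5, -0.0]
width: 0.0922
1.5833 [ 0.4616539  -0.31474989  0.31361019] [ 51.29135238  13.89024697 -24.67605514  94.21197043   6.06144476
  73.20506129  31.92479885] 6.427356851763534
```

View pics/w1.png

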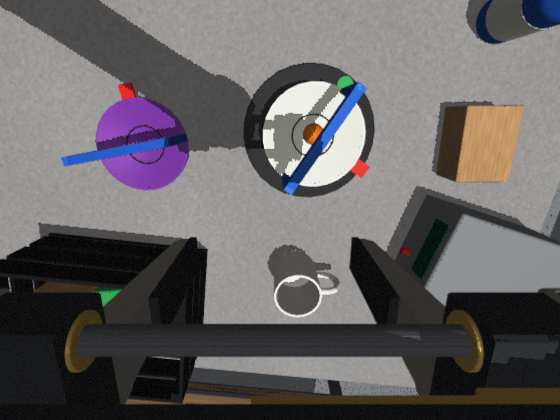

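The wrist view shows the stand and dish at (311,131), the tab at (361,169), the green dot at (346,83) and the ball at (312,133) inside the ring.

```bash
cat > meas.py <<'E'
from h import *
def comps(c,lo,hi,s=120,v=60,mn=15):
    hsv=cv2.cvtColor(c['img'],cv2.COLOR_RGB2HSV)
    m=cv2.inRange(hsv,(lo,s,v),(hi,255,255));n,l,st,ce=cv2.connectedComponentsWithStats(m)
    W=world(c);out=[]
    for i in range(1,n):
        if st[i,4]>=mn:
            k=(l==i)&(c['z_map']>0);P=W[k]
            if len(P):out.append((st[i,4],ce[i].round(1),np.median(P,0),P,k))
    return out
E
python3 - <<'E'
from meas import *
c=dict(np.load('w1.npz'))
def ang(d):return np.degrees(np.arctan2(d[1],d[0]))
for nm,a,b in [('red',0,5),('grn',50,75),('blue',100,125),('org',6,16)]:
    for A,ce,md,P,k in comps(c,a,b):
        if not(230<ce[0]<390 and 50<ce[1]<210):continue
        print(nm,A,ce,md.round(4),P.mean(0).round(4))
        if nm=='grn':
            g=px2w(c,*ce,0.010);print(g)
        if nm=='red': print('red@z.065',px2w(c,*ce,.065))
        if nm=='blue':
            ys,xs=np.nonzero(k);Q=P[(P[:,2]>.152)&(P[:,2]<.17)];print(len(Q),Q.mean(0))
            r=cv2.minAreaRect(Q[:,:2].astype(np.float32)*1000);print(r)
            d=np.linalg.svd(Q[:,:2]-Q[:,:2].mean(0),full_matrices=False)[2][0];print('bar ang',ang(d))
W=world(c);V=c['img'].max(-1)
m=(V<70)&(abs(W[...,2]-.01)<.005);m[:, :235]=0;m[:,390:]=0;m[205:]=0;m[:50]=0
P=W[m];print('base',cv2.minEnclosingCircle(P[:,:2].astype(np.float32)))
m=(W[...,2]>.055)&(W[...,2]<.09)&(c['img'].min(-1)>90);m[:, :235]=0;m[:,390:]=0;m[205:]=0;m[:50]=0
P=W[m];print('dish',cv2.minEnclosingCircle(P[:,:2].astype(np.float32)),P[:,2].max())
i=c['img'][50:210,230:390];cv2.imwrite('pics/w1c.png',cv2.resize(i,(600,600),interpolation=cv2.INTER_CUBIC)[:,:,::-1])
E
```

```text
red 200 [359.7 168.2] [ 0.5861 -0.2935  0.0724] [ 0.5867 -0.2935  0.0698]
red@z.065 [ 0.58805628 -0.29417382  0.065     ]
grn 142 [344.4  81.2] [ 0.5549 -0.173   0.0116] [ 0.5552 -0.1729  0.0117]
[ 0.55554299 -0.17262345  0.01      ]
blue 1525 [323.8 137.7] [ 0.5136 -0.2515  0.1596] [ 0.5126 -0.2534  0.1562]
1413 [ 0.51310036 -0.25253738  0.15943711]
((512.0787353515625, -255.79495239257812), (144.05987548828125, 12.381110191345215), 62.646610260009766)
bar ang -117.33861211605122
org 268 [311.7 132.6] [ 0.5078 -0.2505  0.0829] [ 0.508  -0.2509  0.083 ]
base ((0.5116389393806458, -0.2561001181602478), 0.10438653826713562)
dish ((0.5222117304801941, -0.2609301507472992), 0.08273030817508698) 0.07998299971029398
```

View pics/w1c.png

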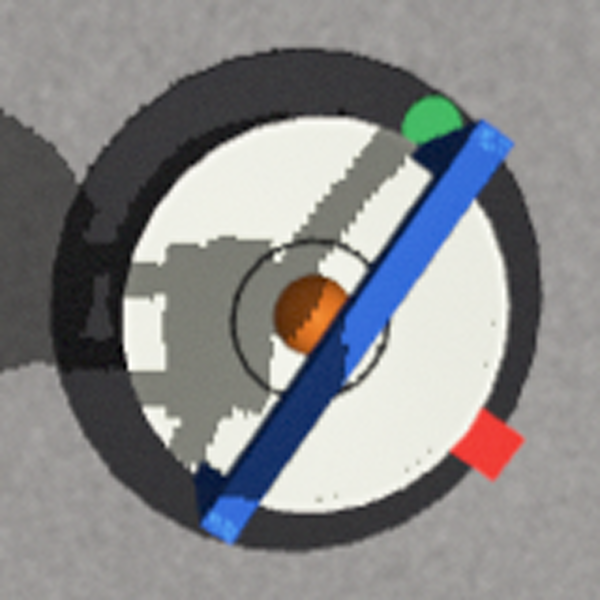

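```bash
python3 -m crank '[[[0,0,2],[0.005,0.034,0],1],[[0,0,2],[0.005,0.034,0],1],[[0,0,2],[0.005,0.034,0],1],[[0,0,2],[0.005,0.034,0],1],[[0,0,2],[0.005,0.034,0],1],[[0,0,2],[0.005,0.034,0],1],[[0,0,2],[0.005,0.034,0],1],[[0,0,2],[0.005,0.034,0],1]]'
python3 -m crank '[[[0,0,2],[0.005,0.034,0],1],[[0,0,2],[0.005,0.034,0],1],[[0,0,2],[0.005,0.034,0],1],[[0,0,2],[0.005,0.034,0],1],[[0,0,2],[0.005,0.034,0],1],[[0,0,2],[0.005,0.034,0],1],[[0,0,2],[0.005,0.034,0],1],[[0,0,2],[0,0.02,0],1]]'
python3 -m crank '[[[0,0,1.6],[0,0,0],1],[[0,0,0],[0,0,0],1]]'
python3 - <<'E'
from h import *
c=camera('wrist');np.savez('w2.npz',**c);cv2.imwrite('pics/w2.png',c['img'][:,:,::-1]);o=get_obs();print(o['time'],o['position'],o['qpos'],np.degrees(np.arctan2(o['tcp_rot'][1,0],o['tcp_rot'][0,0])))
E
```

```text
time: 2.25
position: [0.5022, -0.0426, 0.3137]
tcp_rot: [[0.925, 0.38, 0.0], [0.38, -0.925, -0.001], [0.0, 0.001, -1.0]]
force: [-0.0, 0.6, 0.9]
width: 0.0919
time: 2.92
position: [0.538, 0.2179, 0.3132]
tcp_rot: [[0.782, 0.623, -0.0], [0.623, -0.782, 0.002], [0.001, -0.001, -1.0]]
force: [0.1, 0.0, 0.1]
width: 0.0922
time: 3.08
position: [0.5376, 0.216, 0.313]
tcp_rot: [[0.765, 0.644, -0.001], [0.644, -0.765, 0.0], [-0.0, -0.001, -1.0]]
force: [-0.3, -0.2, 0.5]
width: 0.0921
3.1333 [0.5378797  0.21468222 0.31305521] [ 10.40984236  20.47891691 -46.13220083  90.5390222   15.10986278
  75.49073638   2.18341409] 39.91682984605566
```

View pics/w2.png

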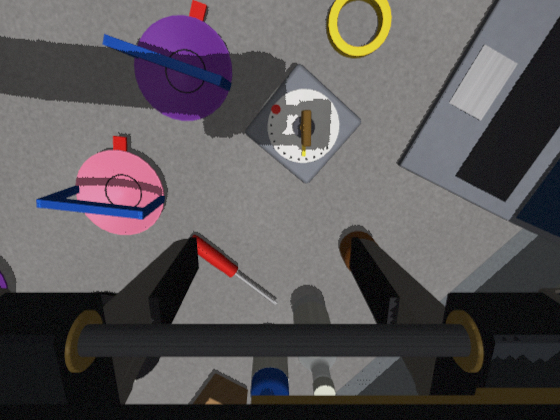

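The timer is at (303,122) with its red dot at (276,109). The key bow is almost vertical in the image, so it lies across the jaw direction, and the pointer faces down at (304,152).

```bash
python3 - <<'E'
from meas import *
c=dict(np.load('w2.npz'))
def ang(d):return np.degrees(np.arctan2(d[1],d[0]))
W=world(c)
m=(abs(W[...,2]-.07)<.006);m[:,:235]=0;m[:,380:]=0;m[200:]=0;m[:50]=0
r=cv2.minAreaRect(W[m][:,:2].astype(np.float32)*1000);print('case',r)
cen=np.array(r[0])/1000
m=(W[...,2]>.118)&(W[...,2]<.13);m[:,:260]=0;m[:,350:]=0;m[180:]=0;m[:80]=0
P=W[m];print('bow',len(P),P.mean(0),cv2.minAreaRect(P[:,:2].astype(np.float32)*1000));d=np.linalg.svd(P[:,:2]-P[:,:2].mean(0),full_matrices=False)[2][0];print(ang(d))
for nm,a,b,s in [('red',0,5,150),('yel',22,34,120)]:
    for A,ce,md,P,k in comps(c,a,b,s,60,5):
        if 250<ce[0]<360 and 60<ce[1]<185: print(nm,A,ce,md.round(4),P[:,2].min(),ang(md[:2]-cen))
i=c['img'][60:190,240:370];cv2.imwrite('pics/w2c.png',cv2.resize(i,(600,600),interpolation=cv2.INTER_CUBIC)[:,:,::-1])
E
```

```text
case ((528.5209350585938, 291.2879943847656), (120.05693817138672, 119.9942626953125), 0.23541270196437836)
bow 292 [0.52792878 0.29143048 0.12449224] ((528.1029052734375, 291.37548828125), (8.989991188049316, 43.20536804199219), 41.84017562866211)
-48.19269347183721
red 60 [275.5 108.9] [0.4839 0.285  0.0727] 0.07118680713868696 -171.95782804755146
yel 33 [303.1 150.1] [0.5492 0.2678 0.0767] 0.07105453357136614 -48.635908119429104
```

View pics/w2c.png

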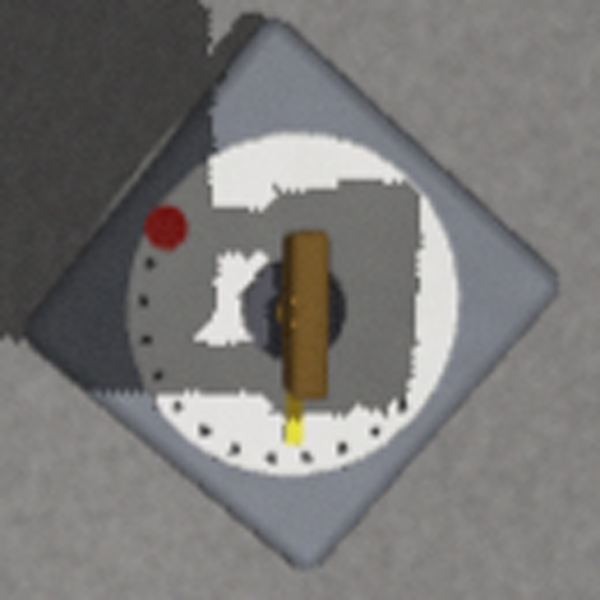

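```bash
python3 -m crank '[[[0,0,1],[-0.0033,0.0256,-0.01],1],[[0,0,0.9],[-0.0033,0.0256,-0.01],1],[[0,0,0],[-0.0032,0.0256,-0.02],1],[[0,0,0],[0,0,-0.03],1],[[0,0,0],[0,0,-0.03],1],[[0,0,0],[0,0,-0.03],1],[[0,0,0],[0,0,0],1],[[0,0,0],[0,0,0],1]]'
python3 - <<'E'
from h import *
o=get_obs();print(o['time'],o['position'],np.degrees(np.arctan2(o['tcp_rot'][1,0],o['tcp_rot'][0,0])))
c=camera('wrist');cv2.imwrite('pics/w3.png',c['img'][:,:,::-1])
E
```

```text
time: 3.8
position: [0.5276, 0.2905, 0.1827]
tcp_rot: [[0.746, 0.666, -0.002], [0.666, -0.746, -0.002], [-0.003, -0.0, -1.0]]
force: [0.8, -0.7, 1.0]
width: 0.0917
3.8 [0.52761888 0.2904848  0.18269894] 41.76610162217565
```

View pics/w3.png

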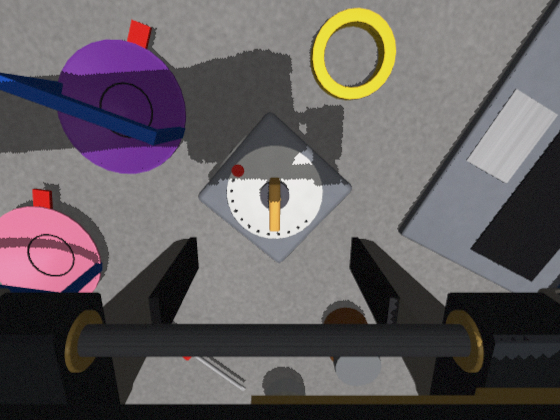

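The key sits centred between the fingers, at column 275 against a finger midpoint of 274. I'll go down and close.

```bash
python3 -m crank '[[[0,0,0],[0,0.0005,-0.03],1],[[0,0,0],[0,0.0005,-0.03],1],[[0,0,0],[0,0,-0.02],1],[[0,0,0],[0,0,-0.01],1],[[0,0,0],[0,0,0],1]]'
python3 -m crank '[[[0,0,0],[0,0,0],0],[[0,0,0],[0,0,0],0],[[0,0,0],[0,0,0],0],[[0,0,0],[0,0,0],0],[[0,0,0],[0,0,0],0],[[0,0,0],[0,0,0],0],[[0,0,0],[0,0,0],0]]'
```

```text
time: 4.27
position: [0.5276, 0.293, 0.0934]
tcp_rot: [[0.745, 0.668, -0.0], [0.668, -0.745, -0.001], [-0.001, 0.0, -1.0]]
force: [0.3, -0.1, -0.1]
width: 0.0922
time: 4.85
position: [0.5273, 0.2938, 0.0938]
tcp_rot: [[0.744, 0.669, 0.0], [0.669, -0.744, 0.0], [0.0, 0.0, -1.0]]
force: [-0.3, 0.2, 0.2]
width: 0.047
```

```bash
python3 -m crank '[[[0,0,0],[0,0,0],0],[[0,0,0],[0,0,0],0],[[0,0,0],[0,0,0],0],[[0,0,0],[0,0,0],0],[[0,0,0],[0,0,0],0],[[0,0,0],[0,0,0],0],[[0,0,0],[0,0,0],0]]'
python3 -m crank '[[[0,0,-2],[0,0,0],0],[[0,0,-4],[0,0,0],0],[[0,0,-4],[0,0,0],0],[[0,0,-4],[0,0,0],0]]'
```

```text
time: 5.43
position: [0.5272, 0.2937, 0.0936]
tcp_rot: [[0.744, 0.669, 0.0], [0.669, -0.744, -0.0], [0.0, 0.0, -1.0]]
force: [0.4, 0.5, 0.0]
width: 0.001
time: 5.77
position: [0.5272, 0.2937, 0.0936]
tcp_rot: [[0.885, 0.466, -0.0], [0.466, -0.885, 0.0], [0.0, -0.0, -1.0]]
force: [-0.5, -0.2, -0.5]
width: 0.0004
```

The width is about 0, so the fingers closed on nothing. I'll look before doing anything else.

```bash
python3 - <<'E'
from h import *
o=get_obs();print(o)
c=camera('wrist');cv2.imwrite('pics/w4.png',c['img'][:,:,::-1])
c=camera('scene');cv2.imwrite('pics/s4.png',cv2.resize(c['img'][110:230,260:420],(800,600))[:,:,::-1])
E
```

```text
{'time': 5.7667, 'qpos': array([ -4.66479975,  34.19652562, -37.48219394, 100.88199657,
        25.15713354,  53.54765974, -24.88248708]), 'dq': array([ -7.55556541,  -3.58912959,  11.05542093,   0.47877988,
        -8.15916666,  -2.69546469, -41.36794797]), 'effort': array([ 7.44054336e-01, -4.92945099e+01, -9.72759247e+00, -2.02950311e+01,
        9.88433557e-02,  3.12275102e-02,  7.62568675e-01]), 'position': array([0.52721616, 0.2937382 , 0.09358154]), 'tcp_rot': array([[ 8.84916239e-01,  4.65750201e-01, -3.59847374e-05],
       [ 4.65750202e-01, -8.84916236e-01,  7.15167073e-05],
       [ 1.46544239e-06, -8.00461943e-05, -9.99999997e-01]]), 'force': array([-0.52848434, -0.22121599, -0.49704001]), 'torque': array([ 0.01616973, -0.15152174,  0.02946383]), 'width': 0.00043969995679763927}
```

View pics/w4.png

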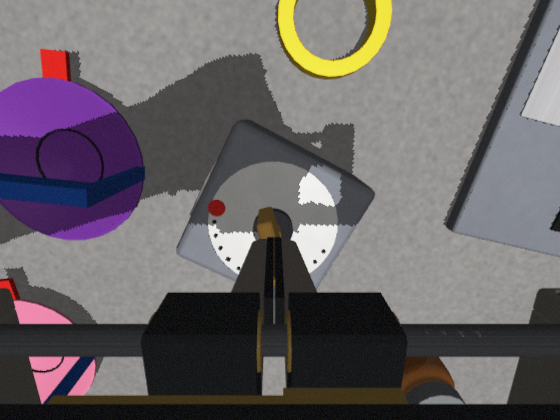

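View pics/s4.png

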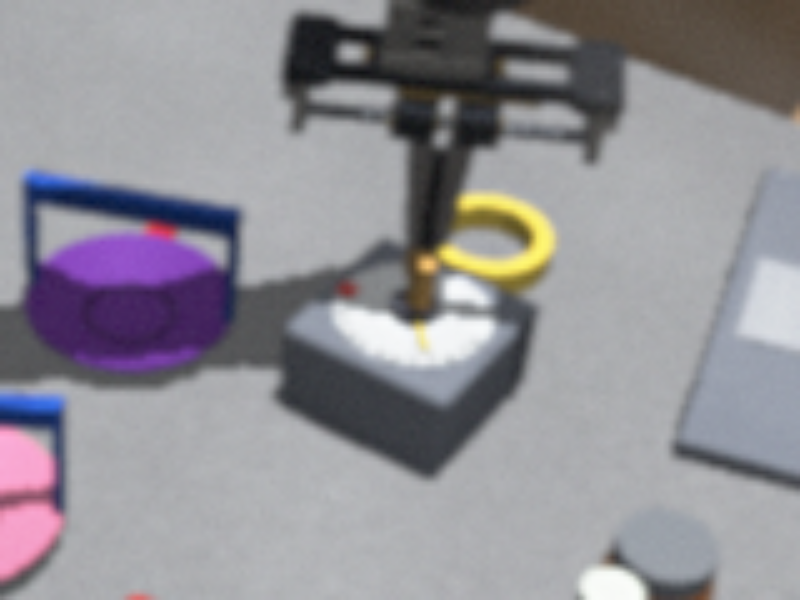

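The fingers have closed beside or above the bow, which is visible at wrist px (268,222). I'll use the depth cameras to find where the fingertips really are relative to the bow.

```bash
python3 - <<'E'
from meas import *
np.set_printoptions(precision=4,suppress=True)
o=get_obs();
c=camera('scene');np.savez('s5.npz',**c);W=world(c)
print('tcp proj scene',proj(c,o['position']),'key top proj',proj(c,[.528,.2915,.124]))
m=(np.hypot(W[...,0]-.528,W[...,1]-.2915)<.05)&(W[...,2]>.08)&(W[...,2]<.25)
v,u=np.nonzero(m)
for vv in np.unique(v):
    k=m&(np.arange(420)[:,None]==vv); P=W[k];print(vv,np.nonzero(k)[1][[0,-1]],P.mean(0),c['img'][k].mean(0).astype(int))
w=camera('wrist');np.savez('w5.npz',**w);W=world(w)
print('tcp proj wrist',proj(w,o['position']),proj(w,[.528,.2915,.124]))
for vv in range(205,300,5): print(vv,W[vv,274],W[vv,266],w['img'][vv,274],w['img'][vv,266])
E
```

```text
tcp proj scene (np.float64(343.86538520365605), np.float64(165.22831950425518)) key top proj (np.float64(344.89633880328626), np.float64(157.90214782622695))
120 [359 359] [0.5406 0.3174 0.249 ] [35 35 37]
121 [359 367] [0.5511 0.3222 0.2474] [61 60 58]
122 [359 366] [0.5512 0.3219 0.2443] [100  97  91]
123 [359 360] [0.5435 0.3179 0.24  ] [90 80 66]
124 [359 360] [0.5454 0.315  0.2389] [80 73 64]
125 [334 335] [0.4994 0.2534 0.2487] [27 30 32]
126 [335 343] [0.5117 0.2574 0.2483] [43 43 45]
127 [337 359] [0.5289 0.2668 0.2472] [45 43 41]
128 [339 365] [0.5411 0.2744 0.245 ] [47 43 36]
129 [339 366] [0.5428 0.2778 0.2406] [61 56 47]
130 [339 366] [0.5446 0.2801 0.2369] [67 64 59]
131 [338 366] [0.538  0.2725 0.2348] [65 66 67]
132 [334 359] [0.5335 0.2638 0.2343] [74 75 78]
133 [334 360] [0.5361 0.2635 0.2322] [69 69 70]
134 [334 362] [0.5393 0.2643 0.2298] [65 65 66]
135 [337 364] [0.5459 0.2673 0.2277] [59 59 60]
136 [338 364] [0.548  0.2683 0.2247] [53 54 55]
137 [338 364] [0.5435 0.267  0.2202] [58 59 61]
138 [341 358] [0.5455 0.2696 0.2162] [55 55 57]
139 [341 358] [0.5386 0.279
[... 2448 characters left out ...]
433] [0.5194 0.3013 0.1427] [40 33 21] [31 33 30]
255 [0.5232 0.3034 0.149 ] [0.5194 0.3016 0.1494] [41 33 20] [24 23 22]
260 [0.5232 0.3034 0.1547] [0.5194 0.302  0.156 ] [43 34 24] [22 20 24]
265 [0.5231 0.3035 0.1604] [0.5195 0.302  0.161 ] [37 28 10] [10 16 14]
270 [0.5228 0.304  0.1664] [0.5199 0.3015 0.1649] [39 33 23] [14 13 11]
275 [0.5228 0.304  0.1712] [0.5198 0.302  0.1704] [36 31 19] [13 10  9]
280 [0.5231 0.3034 0.1743] [0.5199 0.302  0.1747] [126  97  50] [12 11 12]
285 [0.523  0.3035 0.1786] [0.5199 0.3021 0.1791] [118  90  46] [23 19 20]
290 [0.524  0.3018 0.1794] [0.5201 0.302  0.1826] [76 78 81] [13 14 17]
295 [0.5248 0.3002 0.1805] [0.5201 0.3021 0.1864] [76 79 82] [9 5 9]
```

```bash
python3 - <<'E'
from meas import *
np.set_printoptions(precision=4,suppress=True)
for f,tz in (('w1.npz',.3136),('w2.npz',.313),('w5.npz',.0936)):
    c=dict(np.load(f));W=world(c)
    print(f,tz,-c['R'].T@c['t'])
    for u,v in ((190,242),(180,260),(358,242),(365,260),(274,245),(268,245)): print((u,v),W[v,u],'dz',W[v,u,2]-tz)
E
```

```text
w1.npz 0.3136 [ 0.4533 -0.2332  0.5153]
(190, 242) [ 0.4141 -0.308   0.3525] dz 0.03885044248110714
(180, 260) [ 0.4149 -0.308   0.375 ] dz 0.061396389306347
(358, 242) [ 0.5093 -0.2971  0.3523] dz 0.03873567773180919
(365, 260) [ 0.5069 -0.2975  0.3748] dz 0.061178715029280906
(274, 245) [ 0.4804 -0.4584  0.    ] dz -0.31358340422227565
(268, 245) [ 0.4695 -0.4585  0.0027] dz -0.31094028394293644
w2.npz 0.313 [0.4867 0.2778 0.5147]
(190, 242) [0.4952 0.1937 0.3517] dz 0.03870609254316437
(180, 260) [0.4959 0.1941 0.3743] dz 0.0612576422952516
(358, 242) [0.5682 0.2555 0.3522] dz 0.039217711728997295
(365, 260) [0.5673 0.2536 0.3731] dz 0.06013110324922233
(274, 245) [0.6326 0.1056 0.0012] dz -0.3117587424259733
(268, 245) [0.6241 0.0989 0.0019] dz -0.3110909692409593
w5.npz 0.0936 [0.4899 0.365  0.2953]
(190, 242) [0.4774 0.249  0.0703] dz -0.02327050481790087
(180, 260) [0.4726 0.1903 0.0021] dz -0.09145257074408254
(358, 242) [0.6261 0.2948 0.0015] dz -0.09205404186099089
(365, 260) [0.6438 0.2808 0.001 ] dz -0.09263017877740111
(274, 245) [0.5234 0.3031 0.1355] dz 0.04188404084562476
(268, 245) [0.5199 0.3024 0.1378] dz 0.044178087269767505
```

Both cameras put the visible fingertips about 35 mm above the reported TCP, so the fingers shut just over the top of the bow without touching it. I'll open, turn back and go about 34 mm lower.

```bash
python3 -m crank '[[[0,0,4],[0,0,0],1],[[0,0,4],[0,0,0],1],[[0,0,4],[0.0005,-0.001,0],1],[[0,0,2],[0,0,0],1],[[0,0,0],[0,0,0],1],[[0,0,0],[0,0,0],1],[[0,0,0],[0,0,0],1],[[0,0,0],[0,0,0],1]]'
python3 - <<'E'
from meas import *
np.set_printoptions(precision=4,suppress=True)
w=camera('wrist');W=world(w);o=get_obs();print(o['width'],o['position'],np.degrees(np.arctan2(o['tcp_rot'][1,0],o['tcp_rot'][0,0])))
m=(W[...,2]>.12)&(W[...,2]<.127)&(np.hypot(W[...,0]-.528,W[...,1]-.2915)<.03)
P=W[m];print(len(P),cv2.minAreaRect(P[:,:2].astype(np.float32)*1000))
cv2.imwrite('pics/w6.png',w['img'][:,:,::-1])
E
```

```text
time: 6.63
position: [0.5277, 0.2928, 0.0936]
tcp_rot: [[0.744, 0.668, 0.0], [0.668, -0.744, -0.0], [0.0, 0.0, -1.0]]
force: [0.8, 0.9, 0.1]
width: 0.0515
0.05583648333907751 [0.5277 0.2928 0.0936] 41.95445863948047
1112 ((528.763671875, 293.3595886230469), (55.79654312133789, 42.64625549316406), 64.7730712890625)
```

View pics/w6.png

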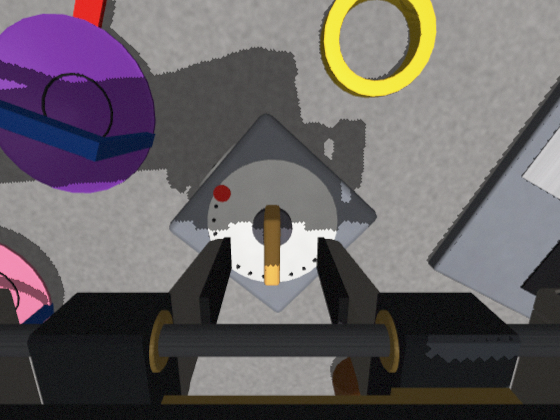

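The bow at (272,245) is between the open fingers and unmoved. I'll go down and close.

```bash
python3 -m crank '[[[0,0,0],[0,-0.0005,-0.01],0.6],[[0,0,0],[0,0,-0.01],0.6],[[0,0,0],[0,0,-0.008],0.6],[[0,0,0],[0,0,-0.006],0.6],[[0,0,0],[0,0,0],0.5]]'
python3 -m crank '[[[0,0,0],[0,0,0],0],[[0,0,0],[0,0,0],0],[[0,0,0],[0,0,0],0],[[0,0,0],[0,0,0],0],[[0,0,0],[0,0,0],0],[[0,0,0],[0,0,0],0],[[0,0,0],[0,0,0],0],[[0,0,0],[0,0,0],0]]'
```

```text
time: 7.1
position: [0.5266, 0.2915, 0.0575]
tcp_rot: [[0.744, 0.669, -0.003], [0.669, -0.744, -0.001], [-0.003, -0.001, -1.0]]
force: [0.0, -0.0, -0.8]
width: 0.0506
time: 7.77
position: [0.5272, 0.2916, 0.0597]
tcp_rot: [[0.744, 0.668, -0.001], [0.668, -0.744, -0.001], [-0.002, 0.0, -1.0]]
force: [-3.2, -3.5, 4.1]
width: 0.0099
```

The key is gripped, at 9.9 mm. First partial turn, 40° clockwise.

```bash
python3 -m crank '[[[0,0,-3],[0,0,0],0],[[0,0,-5],[0,0,0],0],[[0,0,-5],[0,0,0],0],[[0,0,-6],[0,0,0],0],[[0,0,-6],[0,0,0],0],[[0,0,-6],[0,0,0],0],[[0,0,-6],[0,0,0],0],[[0,0,-3],[0,0,0],0]]'
python3 - <<'E'
from meas import *
o=get_obs();print(o['width'],o['position'],o['force'],o['torque'],np.degrees(np.arctan2(o['tcp_rot'][1,0],o['tcp_rot'][0,0])))
w=camera('wrist')
cv2.imwrite('pics/w7.png',w['img'][:,:,::-1])
E
```

```text
time: 8.43
position: [0.5277, 0.2918, 0.0597]
tcp_rot: [[1.0, 0.03, 0.0], [0.03, -1.0, -0.001], [0.0, 0.001, -1.0]]
force: [-1.1, -1.9, 2.4]
width: 0.0094
0.009367630495647672 [0.52767776 0.29178896 0.05970032] [-1.06022522 -1.85796444  2.40250711] [-0.54156222  0.30915087  0.19363149] 1.7121991676811141
```

View pics/w7.png

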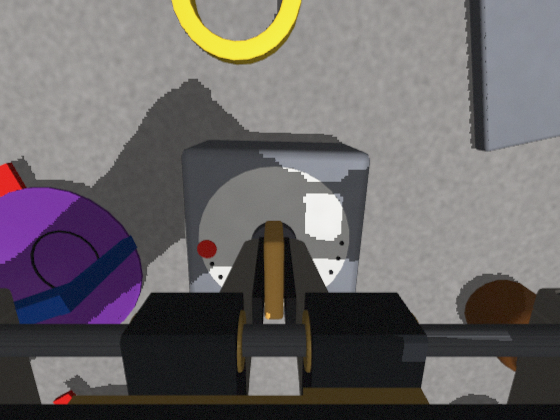

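The key turns with the gripper. I'll release, re-grip and make the second partial turn.

```bash
python3 -m crank '[[[0,0,0],[0,0,0],0.25],[[0,0,0],[0,0,0],0.25],[[0,0,0],[0,0,0],0.25],[[0,0,0],[0,0,0],0.25]]'
python3 -m crank '[[[0,0,0],[0,0,0],0],[[0,0,0],[0,0,0],0],[[0,0,0],[0,0,0],0],[[0,0,0],[0,0,0],0],[[0,0,0],[0,0,0],0]]'
python3 -m crank '[[[0,0,-3],[0,0,0],0],[[0,0,-5],[0,0,0],0],[[0,0,-6],[0,0,0],0],[[0,0,-6],[0,0,0],0],[[0,0,-6],[0,0,0],0],[[0,0,-6],[0,0,0],0],[[0,0,-6],[0,0,0],0],[[0,0,-3],[0,0,0],0]]'
```

```text
time: 8.82
position: [0.5279, 0.2926, 0.0596]
tcp_rot: [[0.999, 0.035, 0.0], [0.035, -0.999, 0.001], [0.0, -0.001, -1.0]]
force: [-0.4, 0.4, -0.7]
width: 0.0229
time: 9.23
position: [0.5277, 0.2923, 0.0595]
tcp_rot: [[0.999, 0.034, -0.0], [0.034, -0.999, 0.0], [-0.0, -0.0, -1.0]]
force: [-0.1, 1.0, -0.8]
width: 0.0095
time: 9.9
position: [0.5285, 0.292, 0.0595]
tcp_rot: [[0.774, -0.633, 0.001], [-0.633, -0.774, -0.0], [0.001, -0.001, -1.0]]
force: [2.3, 0.1, -1.8]
width: 0.0099
```

```bash
python3 -m crank '[[[0,0,0],[0,0,0],0.25],[[0,0,0],[0,0,0],0.25],[[0,0,0],[0,0,0],0.25],[[0,0,0],[0,0,0],0.25]]'
python3 -m crank '[[[0,0,0],[0,0,0],0],[[0,0,0],[0,0,0],0],[[0,0,0],[0,0,0],0],[[0,0,0],[0,0,0],0],[[0,0,0],[0,0,0],0]]'
python3 -m crank '[[[0,0,-3],[0,0,0],0],[[0,0,-6],[0,0,0],0],[[0,0,-6],[0,0,0],0],[[0,0,-6],[0,0,0],0],[[0,0,-6],[0,0,0],0],[[0,0,-6],[0,0,0],0],[[0,0,-5],[0,0,0],0],[[0,0,-4],[0,0,0],0]]'
python3 -m crank '[[[0,0,0],[0,0,0],0.5],[[0,0,0],[0,0,0],0.5],[[0,0,0],[0,0,0],0.5],[[0,0,0],[0,0,0.015],0.5],[[0,0,0],[0,0,0.03],0.5],[[0,0,0],[0,0,0.03],0.5],[[0,0,0],[0,0,0.03],0.5],[[0,0,0],[0,0,0],0.5]]'
python3 - <<'E'
from meas import *
c=camera('wrist');o=get_obs();print(o['position'],np.degrees(np.arctan2(o['tcp_rot'][1,0],o['tcp_rot'][0,0])))
cv2.imwrite('pics/w8.png',c['img'][:,:,::-1]);np.savez('w8.npz',**c)
W=world(c);cen=np.array([.528,.2915])
def ang(d):return np.degrees(np.arctan2(d[1],d[0]))
m=(W[...,2]>.118)&(W[...,2]<.13)&(np.hypot(W[...,0]-.528,W[...,1]-.2915)<.04)
P=W[m];print('bow',len(P),cv2.minAreaRect(P[:,:2].astype(np.float32)*1000))
for nm,a,b,s in [('red',0,5,150),('yel',22,34,120)]:
    for A,ce,md,P,k in comps(c,a,b,s,50,5):
        if np.hypot(*(md[:2]-cen))<.07: print(nm,A,ce,md.round(4),ang(md[:2]-cen))
E
```

```text
time: 10.23
position: [0.5275, 0.2924, 0.0596]
tcp_rot: [[0.777, -0.629, -0.0], [-0.629, -0.777, 0.0], [-0.0, 0.0, -1.0]]
force: [0.0, -0.0, 0.1]
width: 0.023
time: 10.65
position: [0.5283, 0.2917, 0.0596]
tcp_rot: [[0.776, -0.63, 0.001], [-0.63, -0.776, -0.0], [0.001, -0.0, -1.0]]
force: [2.6, -1.0, 0.9]
width: 0.01
time: 11.32
position: [0.5286, 0.2911, 0.0597]
tcp_rot: [[0.151, -0.988, 0.001], [-0.988, -0.151, -0.001], [0.001, -0.001, -1.0]]
force: [1.9, -2.2, -0.5]
width: 0.0099
time: 11.98
position: [0.5306, 0.295, 0.171]
tcp_rot: [[0.158, -0.987, 0.009], [-0.987, -0.158, 0.006], [-0.004, -0.009, -1.0]]
force: [0.4, 1.1, 0.5]
width: 0.0459
[0.52934291 0.29408202 0.16818113] -80.9437965474391
bow 559 ((528.0817260742188, 291.9075012207031), (44.04322052001953, 9.56091022491455), 7.999467849731445)
red 69 [276.9 244. ] [0.4825 0.2856 0.0725] -172.66353641034328
yel 5 [176. 312.] [0.5544 0.3256 0.3018] 52.236516438000415
yel 5 [453.8 389.6] [0.554  0.2565 0.3153] -53.457367454605695
yel 5 [383.  391.2] [0.5506 0.2725 0.3155] -40.101297446929586
yel 6 [395.  391.2] [0.5512 0.2696 0.
[... 500 characters left out ...]
3179] -37.08819677982224
yel 7 [152.6 399.4] [0.5426 0.3251 0.3181] 66.59690107930805
yel 5 [172.8 398.4] [0.5429 0.3206 0.3173] 62.83600925737559
yel 13 [253.4 400.7] [0.5463 0.3025 0.3183] 31.1432209539168
yel 7 [278.4 399.6] [0.5467 0.2966 0.3175] 15.417672523633776
yel 6 [286.2 399.3] [0.5472 0.2951 0.3176] 10.616683352121054
yel 5 [310.6 400.2] [0.5483 0.2896 0.3181] -5.303261588701677
yel 8 [500.2 399.5] [0.5549 0.247  0.3174] -58.88047279964174
yel 6 [182.  401.5] [0.5439 0.3182 0.3188] 59.22221947324279
yel 7 [224.6 400.9] [0.545  0.3088 0.3184] 45.4672790003163
yel 6 [316.3 401.5] [0.5481 0.2883 0.3182] -9.159763892351286
yel 9 [336.3 401.2] [0.5492 0.2839 0.3184] -19.60676648061501
```

View pics/w8.png

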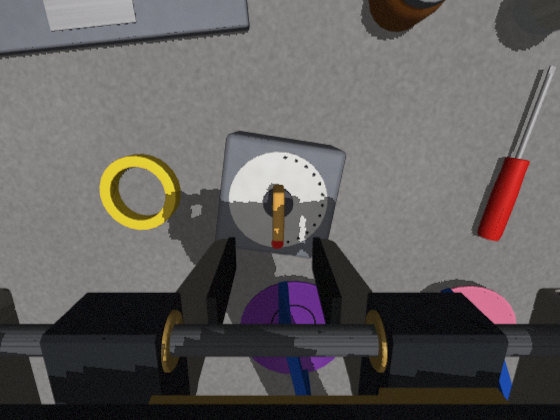

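The bow is now at −172.0° and covers the red dot at (277,244), which lies at −172 to −172.7°. That puts the key at about 3.0 rad, fully wound. Next I go up and across to the dish.

```bash
python3 -m crank '[[[0,0,0],[0,0,0.035],1],[[0,0,0],[0,0,0.035],1],[[0,0,3],[0,-0.02,0.035],1],[[0,0,3],[0,-0.03,0.03],1],[[0,0,3],[-0.001,-0.033,0.015],1],[[0,0,3],[-0.001,-0.033,0],1],[[0,0,3],[-0.001,-0.033,0],1],[[0,0,3],[-0.001,-0.033,0],1]]'
python3 -m crank '[[[0,0,3],[-0.001,-0.033,0],1],[[0,0,3],[-0.001,-0.033,0],1],[[0,0,3],[-0.001,-0.033,0],1],[[0,0,3],[-0.001,-0.033,0],1],[[0,0,3],[-0.001,-0.033,0],1],[[0,0,3],[-0.001,-0.033,0],1],[[0,0,3],[-0.001,-0.033,0],1],[[0,0,3],[-0.001,-0.033,0],1]]'
python3 -m crank '[[[0,0,3],[-0.001,-0.033,0],1],[[0,0,3],[-0.001,-0.033,0],1],[[0,0,3],[-0.001,-0.02,0],1],[[0,0,2.6],[0,-0.01,0],1],[[0,0,0],[0,0,0],1],[[0,0,0],[0,0,0],1]]'
python3 - <<'E'
from meas import *
o=get_obs();print(o['position'],o['qpos'],np.degrees(np.arctan2(o['tcp_rot'][1,0],o['tcp_rot'][0,0])))
c=camera('wrist');cv2.imwrite('pics/w9.png',c['img'][:,:,::-1]);np.savez('w9.npz',**c)
c=camera('top');cv2.imwrite('pics/t9.png',cv2.resize(c['img'][185:270,120:205],(500,500),interpolation=cv2.INTER_CUBIC)[:,:,::-1])
E
```

```text
time: 12.7
position: [0.5228, 0.1095, 0.3132]
tcp_rot: [[0.457, -0.889, -0.001], [-0.889, -0.457, -0.0], [-0.001, 0.001, -1.0]]
force: [0.7, -0.2, 0.6]
width: 0.092
time: 13.37
position: [0.5149, -0.1543, 0.3128]
tcp_rot: [[0.779, -0.627, -0.002], [-0.627, -0.779, 0.001], [-0.002, 0.001, -1.0]]
force: [0.6, -0.0, -0.0]
width: 0.0922
time: 13.87
position: [0.5123, -0.2488, 0.3127]
tcp_rot: [[0.887, -0.462, -0.002], [-0.462, -0.887, 0.001], [-0.002, -0.0, -1.0]]
force: [-0.8, -0.1, 0.2]
width: 0.0919
[ 0.5123023  -0.24876915  0.31274523] [20.19773272 12.98820064  2.84062115 94.22807853 -0.69437536 72.93265445
 -4.34176018] -27.512846306706557
```

View pics/w9.png

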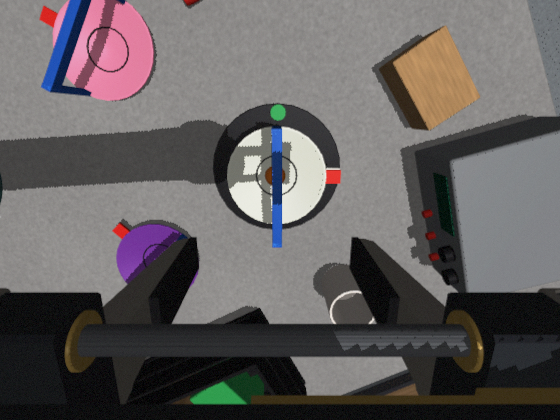

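View pics/t9.png

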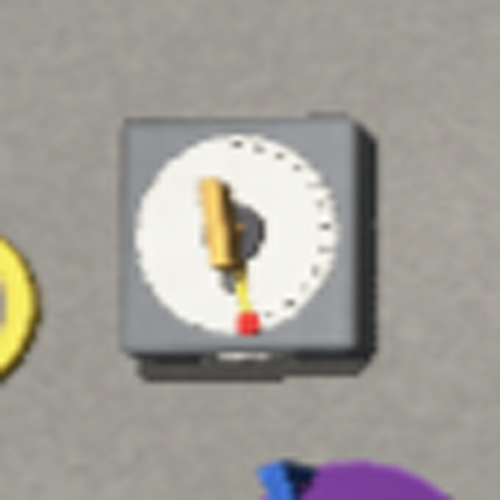

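In the top view the pointer ends on the red dot at crop px (248,322). In the wrist view the bar at u≈277 lies between the fingers, with the tab at (333,176) and the green dot at (278,113). I'll measure these precisely.

```bash
cat > dish.py <<'E'
from meas import *
np.set_printoptions(precision=4,suppress=True)
def ang(d):return np.degrees(np.arctan2(d[1],d[0]))
def dish(c,lift=0.,cen=None):
    W=world(c);hsv=cv2.cvtColor(c['img'],cv2.COLOR_RGB2HSV);C=np.array([.5115,-.2555]) if cen is None else cen
    near=np.hypot(W[...,0]-C[0],W[...,1]-C[1])<.12
    m=cv2.inRange(hsv,(100,110,50),(125,255,255)).astype(bool)&near&(W[...,2]>.153+lift)&(W[...,2]<.168+lift)
    P=W[m]
    if len(P)>20:
        print('bar',len(P),cv2.minAreaRect(P[:,:2].astype(np.float32)*1000),'z',np.median(P[:,2]))
        d=P[:,:2]-P[:,:2].mean(0);v=np.linalg.svd(d,full_matrices=False)[2][0];A=np.c_[P@np.r_[v,0],np.ones(len(P))];print('slope deg along bar',np.degrees(np.arctan(np.linalg.lstsq(A,P[:,2],rcond=None)[0][0])),'ang',ang(v))
    for nm,a,b in [('red',0,5),('grn',50,75),('org',6,16)]:
        for A,ce,md,P,k in comps(c,a,b,130,40,8):
            r=np.hypot(*(md[:2]-C))
            if r<.12: print(nm,A,ce,md,'r',round(r,4),'ang',round(ang(md[:2]-C),2))
E
python3 - <<'E'
from dish import *
c=dict(np.load('w9.npz'));dish(c)
W=world(c);V=c['img'].max(-1)
m=(V<75)&(abs(W[...,2]-.01)<.005)&(np.hypot(W[...,0]-.511,W[...,1]+.255)<.125)
P=W[m];print('base',cv2.minEnclosingCircle(P[:,:2].astype(np.float32)))
o=get_obs();R=np.array([[ .887,-.462],[-.462,-.887]])
E
```

```text
bar 1166 ((511.9223327636719, -255.73065185546875), (143.45999145507812, 11.254927635192871), 62.874290466308594) z 0.15963504972372475
slope deg along bar -0.01227108600897538 ang -117.23769488557296
red 199 [333.  176.4] [ 0.5859 -0.2932  0.0723] r 0.0834 ang -26.9
grn 200 [277.5 111.9] [ 0.5564 -0.1761  0.0117] r 0.0913 ang 60.51
org 87 [268.7 175.2] [ 0.5047 -0.2463  0.0817] r 0.0114 ang 126.4
org 17 [283.4 175.3] [ 0.5235 -0.2576  0.0782] r 0.0122 ang -9.79
base ((0.5121892094612122, -0.25554704666137695), 0.10468126088380814)
```

```bash
python3 -m crank '[[[0,0,0.2],[0,-0.004,-0.03],1],[[0,0,0],[0,-0.003,-0.035],1],[[0,0,0],[0,0,-0.035],1],[[0,0,0],[0,0,-0.035],1],[[0,0,0],[0,0,-0.025],1],[[0,0,0],[0,0,-0.008],1],[[0,0,0],[0,0,0],0.6],[[0,0,0],[0,0,0],0.6]]'
python3 - <<'E'
from dish import *
c=camera('wrist');o=get_obs();print(o['position'],ang(o['tcp_rot'][:,0]))
cv2.imwrite('pics/w10.png',c['img'][:,:,::-1]);np.savez('w10.npz',**c);dish(c)
E
```

```text
time: 14.63
position: [0.5137, -0.2557, 0.147]
tcp_rot: [[0.89, -0.457, 0.001], [-0.457, -0.89, -0.0], [0.001, -0.0, -1.0]]
force: [-0.6, -0.4, 0.4]
width: 0.081
[ 0.5142 -0.2562  0.1478] -27.199804764893365
bar 3423 ((514.0595092773438, -251.79893493652344), (135.34918212890625, 11.831803321838379), 62.77924728393555) z 0.1595491728715932
slope deg along bar 0.005586804807198366 ang -117.11615087790518
red 490 [360.5 204.4] [ 0.5859 -0.2925  0.0721] r 0.0831 ang -26.46
grn 445 [274.9 105. ] [ 0.5563 -0.1761  0.0116] r 0.0912 ang 60.55
org 148 [259.  203.3] [ 0.5036 -0.2459  0.0812] r 0.0124 ang 129.69
org 65 [282.8 203.4] [ 0.5229 -0.257   0.0791] r 0.0115 ang -7.5
```

View pics/w10.png

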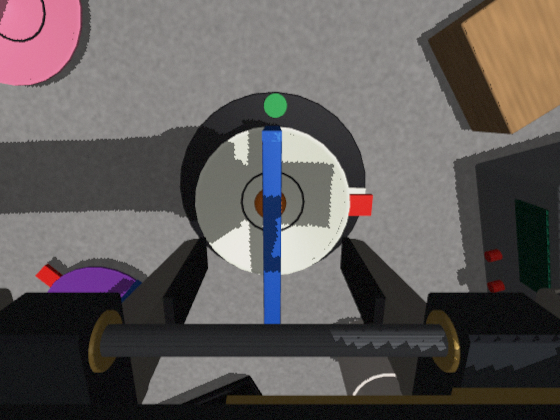

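The handle is at u≈271.5 and the finger midpoint at u≈274.5, so I'll shift about 2 mm along the jaw and check the white mark.

```bash
python3 -m crank '[[[0,0,0],[-0.0018,0.0009,-0.01],0.6],[[0,0,0],[0,0,-0.01],0.5],[[0,0,0],[0,0,-0.01],0.5],[[0,0,0],[0,0,-0.01],0.4],[[0,0,0],[0,0,-0.006],0.4],[[0,0,0],[0,0,0],0.35],[[0,0,0],[0,0,0],0.35]]'
python3 - <<'E'
from dish import *
d=dict(np.load('w10.npz'));W=world(d);i=d['img']
m=(i.min(-1)>150)&(W[...,2]<.02)&(np.hypot(W[...,0]-.512,W[...,1]+.2556)<.108)
P=W[m];print('mark',len(P),P.mean(0),ang(P.mean(0)[:2]-[.512,-.2556]))
c=camera('wrist');o=get_obs();print(o['position'],o['width'],ang(o['tcp_rot'][:,0]),o['force'])
cv2.imwrite('pics/w11.png',c['img'][:,:,::-1]);np.savez('w11.npz',**c);dish(c)
E
```

```text
time: 15.27
position: [0.5106, -0.2552, 0.0994]
tcp_rot: [[0.889, -0.458, -0.001], [-0.458, -0.889, 0.0], [-0.001, 0.0, -1.0]]
force: [-0.0, 0.0, 0.9]
width: 0.0327
mark 138 [ 0.5875 -0.2807  0.0112] -18.404667596712745
[ 0.511  -0.2554  0.0999] 0.032253859790753445 -27.24514987252648 [-0.2076 -0.4945 -0.1644]
bar 5174 ((512.0375366210938, -255.66152954101562), (144.3019561767578, 11.956809043884277), 62.81743240356445) z 0.15954631668413655
slope deg along bar 0.04281593911471545 ang -117.19167964665235
red 661 [380.9 220.1] [ 0.5859 -0.2927  0.0721] r 0.0832 ang -26.55
grn 602 [278.5 102.2] [ 0.5563 -0.1761  0.0116] r 0.0912 ang 60.59
org 230 [260.3 218.7] [ 0.5039 -0.2453  0.0812] r 0.0127 ang 126.63
org 25 [290.4 218.2] [ 0.5241 -0.257   0.0763] r 0.0127 ang -6.6
```

View pics/w11.png

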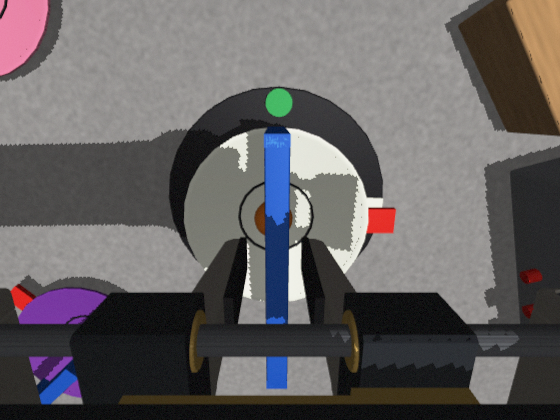

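The bar is between the fingers with about 1 mm of offset. I'll correct that and close.

```bash
python3 -m crank '[[[0,0,0],[0.0008,-0.0004,0],0.25],[[0,0,0],[0,0,0],0.22],[[0,0,0],[0,0,0],0.19],[[0,0,0],[0,0,0],0.17],[[0,0,0],[0,0,0],0.15],[[0,0,0],[0,0,0],0.13],[[0,0,0],[0,0,0],0.11],[[0,0,0],[0,0,0],0]]'
python3 -m crank '[[[0,0,0],[0,0,0],0],[[0,0,0],[0,0,0],0],[[0,0,0],[0,0,0],0]]'
python3 - <<'E'
from dish import *
c=camera('wrist');o=get_obs();print(o['position'],o['width'],ang(o['tcp_rot'][:,0]),o['force'])
cv2.imwrite('pics/w12.png',c['img'][:,:,::-1]);dish(c)
E
```

```text
time: 15.98
position: [0.512, -0.2558, 0.1002]
tcp_rot: [[0.889, -0.458, 0.001], [-0.458, -0.889, -0.0], [0.001, 0.0, -1.0]]
force: [0.2, -0.1, 1.3]
width: 0.0118
time: 16.23
position: [0.5119, -0.2558, 0.1002]
tcp_rot: [[0.889, -0.458, 0.0], [-0.458, -0.889, -0.0], [0.001, 0.0, -1.0]]
force: [0.6, -0.9, 1.2]
width: 0.0117
[ 0.512  -0.2558  0.1002] 0.011739524466058207 -27.239078480067 [ 1.4212 -0.4796  0.2459]
bar 5124 ((511.70697021484375, -255.8846893310547), (144.97923278808594, 11.813802719116211), 62.77873229980469) z 0.15956149738238004
slope deg along bar -0.011717997894093056 ang -117.22319752275718
red 659 [378.2 220. ] [ 0.5856 -0.2927  0.0722] r 0.0829 ang -26.69
grn 601 [276.7 102.4] [ 0.5562 -0.1761  0.0116] r 0.0912 ang 60.64
org 198 [257.7 218.5] [ 0.5035 -0.2453  0.0809] r 0.013 ang 128.21
org 43 [287.7 218.5] [ 0.5236 -0.2568  0.0776] r 0.0122 ang -6.05
```

View pics/w12.png

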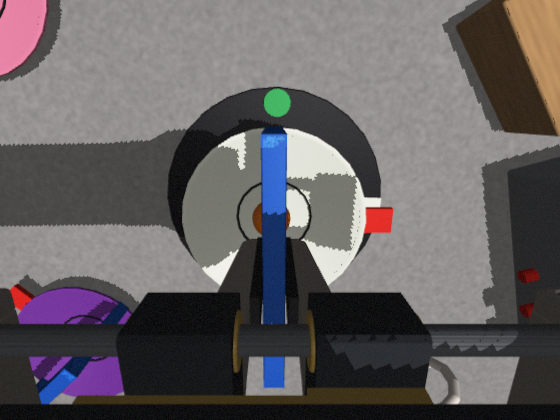

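The handle is gripped at 11.8 mm, with the dish unmoved and the ball centred. Now a slow lift.

```bash
python3 -m crank '[[[0,0,0],[0,0,0.001],0],[[0,0,0],[0,0,0.002],0],[[0,0,0],[0,0,0.002],0],[[0,0,0],[0,0,0.003],0],[[0,0,0],[0,0,0.003],0],[[0,0,0],[0,0,0.003],0],[[0,0,0],[0,0,0.003],0],[[0,0,0],[0,0,0.003],0]]'
python3 - <<'E'
from dish import *
c=camera('wrist');o=get_obs();print(o['position'],o['width'],o['tcp_rot'][2],o['force'],o['torque'])
cv2.imwrite('pics/w13.png',c['img'][:,:,::-1]);dish(c,o['position'][2]-.1002)
E
```

```text
time: 16.95
position: [0.5118, -0.2558, 0.1205]
tcp_rot: [[0.889, -0.458, 0.0], [-0.458, -0.889, -0.0], [0.0, 0.0, -1.0]]
force: [-0.1, 0.3, -1.8]
width: 0.0122
[ 0.5121 -0.2559  0.121 ] 0.011952157767756039 [ 0.0012 -0.0001 -1.    ] [-0.5395  0.2551 -0.5014] [-0.0491 -0.044   0.0284]
bar 5121 ((511.57403564453125, -255.56045532226562), (144.41619873046875, 11.883538246154785), 62.67273712158203) z 0.17977832984347905
slope deg along bar -0.012542847595770717 ang -117.23450766296679
red 661 [378.3 219.9] [ 0.5855 -0.2926  0.0924] r 0.0828 ang -26.63
grn 526 [276.7 103.1] [ 0.5561 -0.1761  0.0116] r 0.0911 ang 60.67
org 188 [257.6 218.7] [ 0.5031 -0.2455  0.1009] r 0.0131 ang 129.95
org 47 [287.6 218.3] [ 0.5235 -0.2567  0.0981] r 0.012 ang -5.82
```

View pics/w13.png

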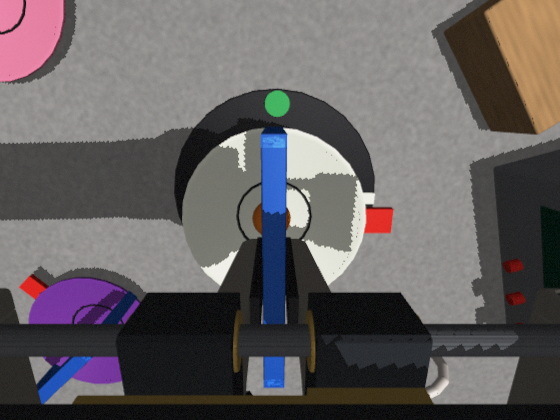

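The dish is up 20 mm and level, gripped at its middle with the ball unmoved. I'll keep lifting.

```bash
python3 -m crank '[[[0,0,0],[0,0,0.003],0],[[0,0,0],[0,0,0.004],0],[[0,0,0],[0,0,0.005],0],[[0,0,0],[0,0,0.005],0],[[0,0,0],[0,0,0.005],0],[[0,0,0],[0,0,0.005],0],[[0,0,0],[0,0,0.005],0],[[0,0,0],[0,0,0.005],0]]'
python3 -m crank '[[[0,0,0],[0,0,0.005],0],[[0,0,0],[0,0,0.005],0],[[0,0,0],[0,0,0.005],0],[[0,0,0],[0,0,0.005],0],[[0,0,0],[0,0,0.005],0],[[0,0,0],[0,0,0.005],0],[[0,0,0],[0,0,0.004],0],[[0,0,0],[0,0,0.004],0]]'
python3 -m crank '[[[0,0,0],[0,0,0.003],0],[[0,0,0],[0,0,0.002],0],[[0,0,0],[0,0,0.001],0],[[0,0,0],[0,0,0],0],[[0,0,0],[0,0,0],0]]'
python3 - <<'E'
from dish import *
c=camera('wrist');o=get_obs();print(o['time'],o['position'],o['width'],o['tcp_rot'][2],o['qpos'])
cv2.imwrite('pics/w14.png',c['img'][:,:,::-1]);dish(c,o['position'][2]-.1002)
E
```

```text
time: 17.67
position: [0.5117, -0.2558, 0.1577]
tcp_rot: [[0.889, -0.458, 0.0], [-0.458, -0.889, -0.0], [0.0, 0.0, -1.0]]
force: [0.2, -0.0, -0.9]
width: 0.0118
time: 18.33
position: [0.5117, -0.2557, 0.1955]
tcp_rot: [[0.889, -0.458, 0.0], [-0.458, -0.889, -0.0], [0.0, 0.0, -1.0]]
force: [0.3, 0.1, -2.2]
width: 0.0119
time: 18.75
position: [0.5116, -0.2557, 0.2009]
tcp_rot: [[0.889, -0.458, -0.0], [-0.458, -0.889, 0.0], [-0.0, 0.0, -1.0]]
force: [1.2, -0.0, -2.5]
width: 0.0123
18.8 [ 0.5116 -0.2556  0.2008] 0.011617191670603879 [-0.0004  0.     -1.    ] [ 20.9487  18.1921   2.7783 102.21    -1.0039  59.6452  -3.1414]
bar 5148 ((511.4616394042969, -255.58834838867188), (144.66156005859375, 11.970584869384766), 62.68999099731445) z 0.26025322110939925
slope deg along bar 0.013865210807531095 ang -117.2584150125234
red 660 [378.3 219.9] [ 0.5854 -0.2924  0.1728] r 0.0826 ang -26.52
grn 332 [276.3 105.5] [ 0.5563 -0.1761  0.0118] r 0.0911 ang 60.55
org 189 [257.8 218.5] [ 0.503  -0.2452  0.1815] r 0.0133 ang 129.29
org 47 [287.7 218.5] [ 0.5233 -0.2568  0.1785] r 0.0119 ang -6.5
```

View pics/w14.png

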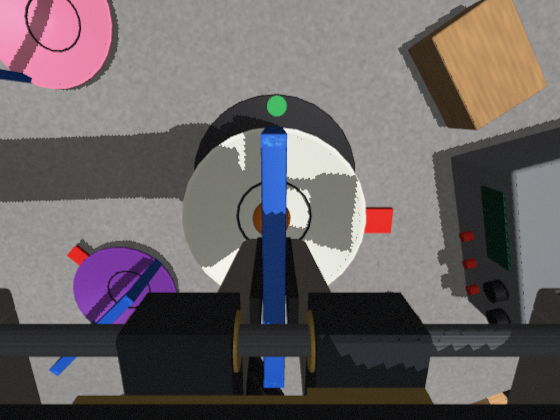

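The lift is 100 mm, level, with the ball at the centre. Now I turn about 87.8° anticlockwise, from −27.2° to the green dot at 60.6°, slowly.

```bash
python3 -m crank '[[[0,0,1],[0,0,0],0],[[0,0,1.5],[0,0,0],0],[[0,0,2],[0,0,0],0],[[0,0,2.5],[0,0,0],0],[[0,0,2.5],[0,0,0],0],[[0,0,2.5],[0,0,0],0],[[0,0,2.5],[0,0,0],0],[[0,0,2.5],[0,0,0],0]]'
python3 - <<'E'
from dish import *
c=camera('wrist');o=get_obs();print(o['time'],o['position'],o['width'],ang(o['tcp_rot'][:,0]))
cv2.imwrite('pics/w15.png',c['img'][:,:,::-1]);dish(c,.1005)
E
python3 -m crank '[[[0,0,2.5],[0,0,0],0],[[0,0,2.5],[0,0,0],0],[[0,0,2.5],[0,0,0],0],[[0,0,2.5],[0,0,0],0],[[0,0,2.5],[0,0,0],0],[[0,0,2.5],[0,0,0],0],[[0,0,2.5],[0,0,0],0],[[0,0,2.5],[0,0,0],0]]'
python3 -m crank '[[[0,0,2.5],[0,0,0],0],[[0,0,2.5],[0,0,0],0],[[0,0,2.5],[0,0,0],0],[[0,0,2.5],[0,0,0],0],[[0,0,2.5],[0,0,0],0],[[0,0,2.5],[0,0,0],0],[[0,0,2.5],[0,0,0],0],[[0,0,2.5],[0,0,0],0]]'
python3 - <<'E'
from dish import *
c=camera('wrist');o=get_obs();print(o['time'],o['position'],o['width'],ang(o['tcp_rot'][:,0]))
cv2.imwrite('pics/w16.png',c['img'][:,:,::-1]);dish(c,.1005)
E
```

```text
time: 19.47
position: [0.5117, -0.2557, 0.2009]
tcp_rot: [[0.985, -0.174, -0.0], [-0.174, -0.985, 0.0], [-0.0, -0.0, -1.0]]
force: [-0.9, 0.3, -1.3]
width: 0.0119
19.5167 [ 0.5116 -0.2557  0.2009] 0.01182556155953128 -9.93134972079263
bar 5136 ((511.7511291503906, -255.8638916015625), (144.8948516845703, 11.875168800354004), 79.9191665649414) z 0.26026481734137374
slope deg along bar 0.050520555045637155 ang -100.05879862093964
red 659 [378.4 219.9] [ 0.5932 -0.269   0.1729] r 0.0828 ang -9.41
grn 324 [298.  109.9] [ 0.5562 -0.1761  0.0118] r 0.0911 ang 60.62
org 188 [257.7 218.6] [ 0.501  -0.2482  0.1815] r 0.0128 ang 145.06
org 48 [287.6 218.5] [ 0.5234 -0.2534  0.1783] r 0.0121 ang 9.89
time: 20.18
position: [0.5117, -0.2557, 0.2009]
tcp_rot: [[0.985, 0.172, -0.0], [0.172, -0.985, 0.0], [-0.0, -0.0, -1.0]]
force: [-0.5, 0.0, -2.2]
width: 0.0117
time: 20.85
position: [0.5117, -0.2558, 0.201]
tcp_rot: [[0.867, 0.498, -0.0], [0.498, -0.867, 0.0], [-0.0, -0.0, -1.0]]
force: [0.0, 0.1, -2.3]
width: 0.0119
20.9 [ 0.5117 -0.2558  0.2009] 0.011941553964300628 29.994828302598695
bar 5137 ((512.4512939453125, -255.5133056640625), (11.835420608520508, 144.38580322265625), 29.992895126342773) z 0.2603599108491283
slope deg along bar 0.09756846425142396 ang -60.14669396121069
red 654 [378.4 220. ] [ 0.5836 -0.2138  0.1729] r 0.0833 ang 30.06
grn 242 [336.8 140.8] [ 0.5563 -0.1739  0.0116] r 0.0931 ang 61.22
org 182 [258.  218.2] [ 0.4992 -0.2569  0.1819] r 0.0124 ang -173.62
org 46 [287.7 218.4] [ 0.52   -0.2466  0.179 ] r 0.0123 ang 46.47
```

View pics/w16.png

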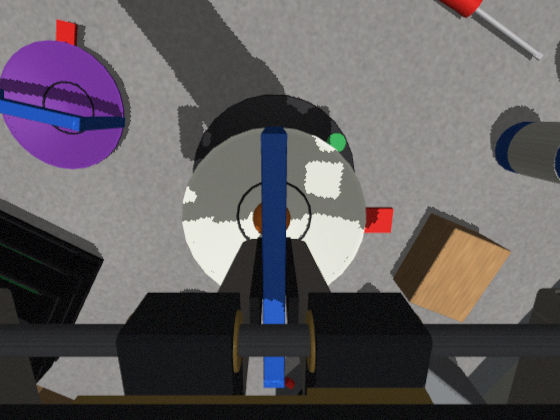

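The dish is rotating level with the ball centred at (271,218), and the dish yaw is 30°. I'll turn the remaining 30.8° with a soft stop.

```bash
python3 -m crank '[[[0,0,2.5],[0,0,0],0],[[0,0,2.5],[0,0,0],0],[[0,0,2.5],[0,0,0],0],[[0,0,2.5],[0,0,0],0],[[0,0,2.5],[0,0,0],0],[[0,0,2.5],[0,0,0],0],[[0,0,2.5],[0,0,0],0],[[0,0,2.5],[0,0,0],0]]'
python3 -m crank '[[[0,0,2.5],[0,0,0],0],[[0,0,2.5],[0,0,0],0],[[0,0,2],[0,0,0],0],[[0,0,1.5],[0,0,0],0],[[0,0,1],[0,0,0],0],[[0,0,0.8],[0,0,0],0],[[0,0,0.5],[0,0,0],0],[[0,0,0],[0,0,0],0]]'
python3 -m crank '[[[0,0,0],[0,0,0],0],[[0,0,0],[0,0,0],0],[[0,0,0],[0,0,0],0],[[0,0,0],[0,0,0],0],[[0,0,0],[0,0,0],0],[[0,0,0],[0,0,0],0]]'
python3 - <<'E'
from dish import *
c=camera('wrist');o=get_obs();print(o['time'],o['position'],o['width'],o['tcp_rot'][2],ang(o['tcp_rot'][:,0]))
cv2.imwrite('pics/w17.png',c['img'][:,:,::-1]);dish(c,.1005)
c=camera('scene');cv2.imwrite('pics/s17.png',cv2.resize(c['img'][140:350,120:400],(800,600))[:,:,::-1]);dish(c,.1005)
c=camera('top');cv2.imwrite('pics/t17.png',c['img'][:,:,::-1]);dish(c,.1005)
E
```

```text
time: 21.57
position: [0.5117, -0.2557, 0.201]
tcp_rot: [[0.645, 0.764, -0.0], [0.764, -0.645, 0.0], [0.0, -0.0, -1.0]]
force: [0.7, -0.3, -1.5]
width: 0.0117
time: 22.23
position: [0.5118, -0.2557, 0.201]
tcp_rot: [[0.491, 0.871, 0.0], [0.871, -0.491, 0.0], [0.0, 0.0, -1.0]]
force: [-0.1, 0.3, -1.6]
width: 0.0122
time: 22.73
position: [0.5117, -0.2557, 0.2011]
tcp_rot: [[0.492, 0.871, 0.0], [0.871, -0.492, -0.0], [0.0, 0.0, -1.0]]
force: [0.2, 0.2, -1.4]
width: 0.0119
22.7833 [ 0.5117 -0.2557  0.201 ] 0.011962328910150756 [ 0.  0. -1.] 60.55739050287354
bar 5141 ((512.9280395507812, -255.32073974609375), (11.958540916442871, 144.72608947753906), 60.50283432006836) z 0.2604999740553894
slope deg along bar 0.11156985430482522 ang -29.495027203075786
red 646 [378.3 220. ] [ 0.5529 -0.1831  0.173 ] r 0.0833 ang 60.25
org 183 [257.9 218.2] [ 0.5019 -0.2631  0.1818] r 0.0122 ang -141.41
org 50 [287.6 218.8] [ 0.5148 -0.2437  0.179 ] r 0.0122 ang 74.34
bar 277 ((514.670166015625, -258.4185485839844), (16.35498809814453, 142.95016479492188), 57.13468551635742) z 0.25903582471892284
slope deg along bar -0.2501632730079921 ang -30.106750753751758
red 50 [246.1 249.8] [ 0.5552 -0.1869  0.1712] r 0.0814 ang 57.5
grn 71 [251.8 287.7] [ 0.5558 -0.1815  0.0101] r 0.0862 ang 59.09
org 53 [206.4 260.6] [ 0.5135 -0.2676  0.1812] r 0.0123 ang -80.71
bar 61 ((468.70428466796875, -227.7939910888672), (11.021174430847168, 42.219974517822266), 59.09758377075195) z 0.25877078690699673
slope deg along bar 0.895856469927298 ang 152.69509301583986
red 25 [321.8 211. ] [ 0.5456 -0.1728  0.1742] r 0.0894 ang 67.61
grn 39 [315.7 216. ] [ 0.5562 -0.1745  0.0107] r 0.0925 ang 61.08
org 9 [346.  225.7] [ 0.506 -0.24   0.182] r 0.0164 ang 109.56
```

View pics/w17.png

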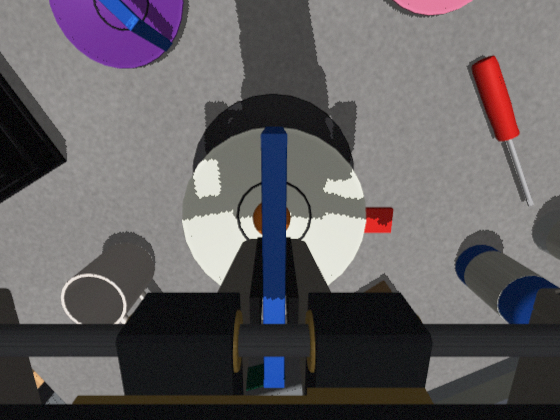

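View pics/s17.png

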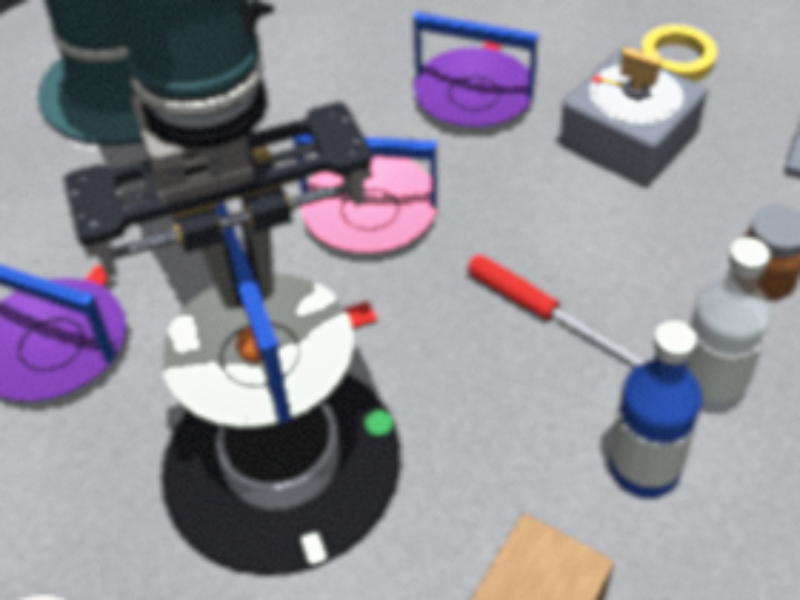

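View pics/t17.png

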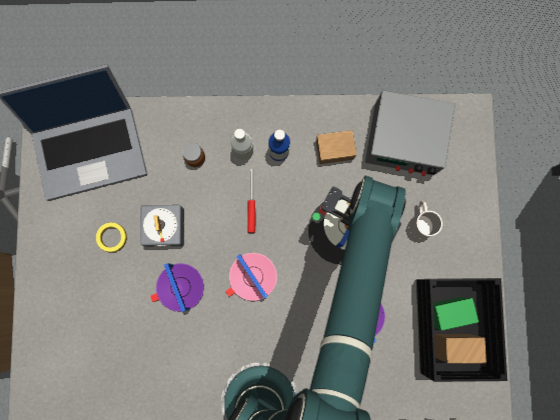

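The tab is at 60.5° and the green dot at 60.6–61°. The ball is at (271,218) inside the ring in the wrist view, and nothing else on the bench has moved. As a last check I'll compare the now-visible white mark, then hand in.

```bash
python3 -m crank '[[[0,0,0],[0,0,0],0],[[0,0,0],[0,0,0],0],[[0,0,0],[0,0,0],0],[[0,0,0],[0,0,0],0]]'
python3 - <<'E'
from dish import *
c=camera('scene');W=world(c);i=c['img']
m=(i.min(-1)>150)&(W[...,2]<.02)&(W[...,2]>.004)&(np.hypot(W[...,0]-.512,W[...,1]+.2556)<.1)
v,u=np.nonzero(m);P=W[m];print('mark',len(P),u.mean(),v.mean(),P.mean(0),ang(P.mean(0)[:2]-[.512,-.2556]))
w=camera('wrist');dish(w,.1005);o=get_obs();print(o['time'],o['dq'],o['tcp_rot'][2])
E
```

```text
time: 23.22
position: [0.5117, -0.2557, 0.201]
tcp_rot: [[0.492, 0.871, 0.0], [0.871, -0.492, 0.0], [0.0, 0.0, -1.0]]
force: [-0.1, -0.1, -1.4]
width: 0.0117
mark 51 229.4313725490196 327.98039215686276 [ 0.5867 -0.2968  0.0101] -28.89042867395839
bar 5137 ((512.7350463867188, -255.28530883789062), (11.943214416503906, 144.34312438964844), 60.58034133911133) z 0.26048427673827956
slope deg along bar 0.1001438188934734 ang -29.496441051266803
red 651 [378.4 220. ] [ 0.5529 -0.1831  0.173 ] r 0.0834 ang 60.26
org 183 [257.9 218.2] [ 0.5021 -0.2632  0.1819] r 0.0121 ang -140.83
org 50 [287.6 218.8] [ 0.5146 -0.2437  0.1791] r 0.0122 ang 75.15
23.3167 [ 0.0838  0.0369  0.03   -0.1097 -0.0032 -0.0489  0.1115] [ 0.0001  0.0001 -1.    ]
```

The white mark at −28.9° puts the goal at 61.1°, and the tab at 60.5° agrees. Everything is still and level, so I'm handing in.

```bash
python3 -c "from rig import finish_job;print(finish_job())"
```

```text
the job is handed in; nothing more can be done
None
```

The job is done and handed in at about 23 s of the 61 s allowed. No verdict came back.

- **Timer:** I wound the key clockwise in three partial turns of about 41° each, letting go and re-gripping between them. The bow ended at −172.0° and the red dot is at about −172 to −172.7°, so the key is at about 3.0 rad. The top view also shows the pointer on the red dot.
- **Dish:** I took it by the middle of the blue handle, lifted it 100 mm straight up and turned it about 88° anticlockwise. The tab points at 60.5°. The green dot measured 60.6–61.1°, including a check from the white mark. The handle's slope along its length was about 0.1°, and the arm is still.
- **Ball:** it stayed in the middle of the ring in every picture, and the views show nothing else on the bench moved.

**Failed or disagreeing checks:**
- **Key grasp:** my first attempt closed on nothing, because the visible fingertips sit about 35 mm above the reported TCP. I allowed for that from then on, and the key had not been touched.
- **Dish angle:** the scene and top cameras gave rougher tab angles, 57.5° and 67.6°, from a few partly hidden pixels. I relied on the wrist camera instead.

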